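# Clear a sample cup caught in the feed-track shutter

## Task

A sample cup has been caught in the spring shutter at the narrow gate of the analyser's feed track, so the shutter cannot close. With the closed fingertips, push the caught cup back from the landing side until it stands wholly on the queue side of the shutter again, then push the shutter's red knob until the shutter is fully shut. Push gently, by feel: never press a cup or the shutter with more than 15 N, never force the shutter onto a cup, keep every cup upright on the belt, and leave the jar, the shell and the pen alone.

Things in the scene. Friction and masses are not known exactly. Their poses are not given: they have to be found in the camera images.
- track: Cup feed track fixed to the bench, motor off: aluminium frame 340 x 134 mm, black belt 70 mm up. Origin: on the bench under the gate, z up. Its x axis runs against the flow: queue at x > 0, gate at x = 0, open landing x = -100 to 0 mm, then a round turntable (184 mm across, top at 66 mm) centred at x = -200. Its y axis points to the side of the shutter's knob.
- gate (a point): Point on the belt surface (70 mm up) at the foot of the rail opposite the knob (track x = 0, y = -22 mm), where the shutter's red tip arrives when shut. The shutter is a steel blade 6 mm thick (track x = -3 to 3 mm), 73 to 87 mm up. It presses the caught cup against this rail; pushing the cup back out of the pinch takes about 4 to 11 N, then it slips free and the shutter springs in behind it, in front of the pushing finger.
- shutter (a joint): Opening of the shutter in m along the track's y axis: 0 is fully shut (firm stop), up to 0.048 open. A weak spring (about 4.4 N at 40 mm opening, 0.4 N when shut) closes it against 2.5 N of sliding friction, so left free it stops about 20 mm short. A push of 2 N slides it on; over the last 4 mm a spring catch grips it and the push needed rises to about 7 N; then it stays home.
- shutter_knob (a point): Middle of the shutter's red upright knob, 18 mm across and 28 mm tall, 87 to 115 mm up; it stands at track x = 0, y = 90 mm plus the opening.
- cup_red: Sample cup with a red ring: white plastic cylinder 40 mm across, 25 mm high, about 60 g. Origin: centre of its underside. One of the four cups, of any colour, is the caught one: it stands in the gate, its centre at track x = -8 to 0 mm; the second stands close behind it in the narrow lane, the other two in the wide part.
- cup_blue: Sample cup with a blue ring, otherwise the same.
- cup_yellow: Sample cup with a yellow ring, otherwise the same.
- cup_green: Sample cup with a green ring, otherwise the same.
- specimen_jar: Bystander: small amber jar with a black cap, 52 mm across, 75 mm high, on the bench beyond the rail opposite the knob. Origin: centre of its underside.
- mussel_shell: Bystander: dark mussel half shell, about 70 x 36 x 14 mm, on the bench beside the landing on the knob's side. Origin: centre of its underside.
- pen: Bystander: blue pen, 137 mm long, 10 mm thick, on the bench on the knob's side. Origin: its middle, on the bench.
- queue (a point): Belt surface at track x = 110, y = 0 mm, where the queue narrows. Steel guide rails, tops 84 mm up: 104 mm apart from x = 110 to 238 (closed end), narrowing to 46 mm between x = 45 and the gate. The rail opposite the knob (inner face y = -22) runs on to x = -30; the landing has no rail on the knob's side. Black shutter guide block at x = -20 to 20, y = 33 to 63, top 96 mm up.

How it is judged:
By the outcome, as a careful person would: the job done as asked, in the order asked, and still so for the second after the job is handed in, with the robot touching nothing.
It also fails if it takes over 48 s, if anything falls off the work surface, if the arm or the gripper's body presses on something with over 40 N, if the wrist force passes 120 N, or if a joint passes its speed limit or range.

## Robot

A 7-joint arm with a two-finger parallel gripper is mounted at the origin on the work surface. World frame = base frame: x ahead of the robot, y to its left, z up, the work surface at z = 0. Lengths are in m, angles in rad, forces in N, time in s.
With the tool pointing down it reaches from about 0.4 to 0.925 m from the base axis. Payload 4.1 kg.
Tool frame: the origin (TCP) lies on the centre line of the jaws, within the pads' length; the fingertips stand 14 mm ahead of it and the grasp point (between the pads) lies 5 mm behind it; z points along the fingers, y is the line along which they close (so a half turn about z gives the same grasp; the last joint's range is limited). The gripper opens to 85 mm and grips with 20 to 120 N. Pads are 22 mm wide; open, the fingers measure 114 mm over their backs; the gripper's body (76 mm by 85 mm) begins 54 mm behind the grasp point. The pads swing forward as they close: fully open they stand 13 mm farther back than shut.
Start: joints at [1.076, 0.398, 0.045, 1.537, -0.019, 1.207, -0.051], TCP at [0.251, -0.6, 0.245] pointing down, gripper open.
Joint ranges: [-2.82, 2.82], [-0.49, 2.23], [-1.37, 1.46], [0, 2.46], [-1.36, 4.5], [0.23, 2], [-2.94, 2.94]. Speed limits (rad/s): [2.57, 2.57, 3.14, 3.14, 3.14, 3.14, 3.14].

## Interface

Orientations are given as a 3x3 rotation matrix whose columns are the frame's x, y, z axes.
In Python, from workcell import telemetry, eyes, workorder gives the robot as it stands.
- The arm moves only by the tool send_rows, never from a script. Its argument "targets" is a list of rows, each a list of 7 numbers: the shift along the tool's x, y, z in m, then the turn, a rotation vector about the tool's x, y, z in degrees, then the opening in per cent of the stroke, from 0 (shut) to 100 (fully open). In form: [[tx, ty, tz, rx, ry, rz, claw], ...]. A call has 1 to 12 rows; each row is the pose to reach, as a shift and turn from the pose commanded when the call began, along the tool's axes at that moment; what a row does not reach only later rows make up. A row lasts 1/8 s, in which the tool goes at most 62.5 mm and 10.7 degrees, less where a joint would pass 70% of its speed; a pose out of reach is approached as far as the arm can. A call with a gripper value outside its range is refused whole. The fingers move at their own pace and stop on an object; "grip_force" is the grip in N (left out, the last holds). Time passes only in rows, so rows that repeat a pose let the fingers close. It gives the time, the measured TCP pose, the force and the opening at its end, in the units of the state.
- telemetry.observe(): the state, without advancing time (a new reading comes with each control period).
- eyes.read_camera(name): name is "side" or "top" or "wrist"; returns a dict with "image" (384x512x3 uint8, red, green, blue), "range_z" (384x512 float32, m along the optical axis (not along the pixel's ray), 0 where there is no reading), "fx", "fy", "cx", "cy" (pixels), "dist" ([k1, k2, p1, p2, k3] as OpenCV has them; the pictures are not rectified), "pose" (4x4, takes a point from camera to world coordinates); the wrist camera has in their place "T_tool_cam" (4x4, takes a point from camera to tool coordinates, whose origin is the TCP and whose axes are the flange's). Camera axes: x right, y down, z forward; pixel columns grow to the right and rows downward; lengths in m; the calibration is good to about 2 mm. A picture is of the moment at which its call begins: read the wrist's pose just before it.
- workorder.close_job(): hands the job in, once; it reports no verdict.
The state is a dict: "time": time; "joints": joint angles; "joint_vel": joint speeds; "joint_efforts": joint torques, N m; "tcp_pos": TCP position; "tcp_rot": TCP orientation; "force": force on the tool from outside, world axes, zero at the start; "torque": the same for the moment, N m; "gripper_width": finger opening in m.
Only numpy, scipy, OpenCV 4.12 (cv2) and the standard library are available. Lean on these libraries where they do the work, as an engineer would, in place of code of your own. Each camera call takes 0.05 s, during which the arm holds its last target. There are 200 camera calls.

## Working session

There is one attempt and no reset: what is moved stays moved. The work goes in short steps, Python scripts to look and compute and a tool call to move; the robot and the scene stay as the last step left them, time stands still between calls to the robot, and variables do not carry over. Pictures are saved under pics/ and viewed, on a budget of 10 in all, crops included, one or two more only if the job needs it, and the job is handed in when it is done.

Besides the shell and the picture viewer there is one more tool, called in YAML: its name, and indented under it one key for each argument. send_rows: Moves the arm, as the interface text tells. Its arguments: {"type":"object","properties":{"targets":{"type":"array","items":{"type":"array","items":{"type":"number"}}},"grip_force":{"type":"number"}},"required":["targets"]}

```bash
ls; mkdir -p pics
cat > h.py <<'E'
import numpy as np, cv2
from workcell import telemetry, eyes, workorder
def cam(n,save=None):
    s=telemetry.observe() if n=='wrist' else None
    c=eyes.read_camera(n)
    if n=='wrist':
        T=np.eye(4);T[:3,:3]=s['tcp_rot'];T[:3,3]=s['tcp_pos'];c['pose']=T@np.array(c['T_tool_cam'])
    c['K']=np.array([[c['fx'],0,c['cx']],[0,c['fy'],c['cy']],[0,0,1.]])
    if save: cv2.imwrite(save,cv2.cvtColor(c['image'],cv2.COLOR_RGB2BGR))
    return c
def ray(c,px):
    u=cv2.undistortPoints(np.array(px,float).reshape(-1,1,2),c['K'],np.array(c['dist'],float)).reshape(-1,2)
    P=np.array(c['pose']); d=np.c_[u,np.ones(len(u))]@P[:3,:3].T
    return P[:3,3],d
def onplane(c,px,z):
    o,d=ray(c,px); return o+d*((z-o[2])/d[:,2])[:,None]
def cloud(c):
    h,w=c['range_z'].shape; g=np.stack(np.meshgrid(np.arange(w),np.arange(h)),-1).reshape(-1,2)
    o,d=ray(c,g); return (o+d*c['range_z'].reshape(-1,1)).reshape(h,w,3)
E
python3 - <<'E'
from h import *
for n in('top','side'):
    c=cam(n,f'pics/{n}0.png'); print(n,np.round(c['pose'],3).tolist(),c['fx'])
s=telemetry.observe();print(s['time'],s['tcp_pos'],np.round(s['tcp_rot'],3).tolist(),s['force'],s['gripper_width'])
E
```

```text
pics
top [[0.005, -0.994, 0.107, 0.476], [-1.0, -0.003, 0.023, 0.033], [-0.022, -0.107, -0.994, 0.733], [0.0, 0.0, 0.0, 1.0]] 347.79502128890334
side [[-0.849, -0.406, 0.338, 0.324], [-0.529, 0.632, -0.566, 0.433], [0.016, -0.66, -0.752, 0.553], [0.0, 0.0, 0.0, 1.0]] 391.2187670289571
0.1 [ 0.25040344 -0.59923316  0.24436509] [[0.923, 0.386, -0.001], [0.386, -0.923, 0.002], [-0.0, -0.002, -1.0]] [ 0.33944918 -0.53838796  0.47475814] 0.08516084624085184
```

```bash
python3 -c "
import cv2,numpy as np
a=cv2.imread('pics/top0.png');b=cv2.imread('pics/side0.png')
cv2.imwrite('pics/both0.png',cv2.resize(np.vstack([a,b]),(400*1,600)))"
```

```text
(no output)
```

View pics/top0.png

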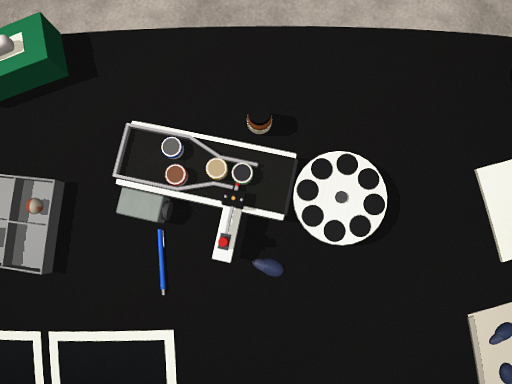

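View pics/side0.png

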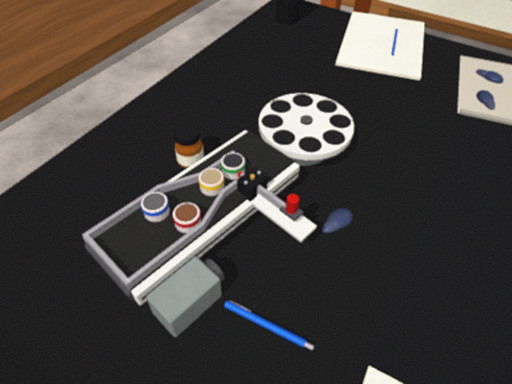

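Queue is at the left of the top image, turntable centre at about (341,198). The caught cup is green at (242,173), with yellow behind it at (217,168). The red knob is at (223,241), and the shell at (268,267) is near the knob.

Run:
```python
from h import *
c=cam('top'); im=c['image']; hsv=cv2.cvtColor(im,cv2.COLOR_RGB2HSV); P=cloud(c)
def comps(m,box,amin=15):
    x0,y0,x1,y1=box; mm=np.zeros_like(m,np.uint8); mm[y0:y1,x0:x1]=m[y0:y1,x0:x1]
    n,l,st,ce=cv2.connectedComponentsWithStats(mm.astype(np.uint8))
    return [(st[i],ce[i],l==i) for i in range(1,n) if st[i][4]>=amin]
H,S,V=[hsv[...,i].astype(int) for i in range(3)]
# turntable: fit ellipse to outline on plane
white=(S<40)&(V>150)
st,ce,m=max(comps(white,(285,140,395,255)),key=lambda a:a[0][4])
cn=max(cv2.findContours(m.astype(np.uint8),0,1)[0],key=len).reshape(-1,2)
cn=cn[cn[:,0]>300]
W=onplane(c,cn,0.066); ctr,r=cv2.minEnclosingCircle(W[:,:2].astype(np.float32)); print('turntable',ctr,r, 'depth z',np.median(P[m][:,2]))
# fit circle LSQ
A=np.c_[2*W[:,:2],np.ones(len(W))]; s=np.linalg.lstsq(A,(W[:,:2]**2).sum(1),rcond=None)[0]; T=s[:2]; print('lsq',T,np.sqrt(s[2]+T@T))
red=((H<8)|(H>172))&(S>150)&(V>80)
for st,ce,m in comps(red,(100,100,300,280),6): print('red',st,ce,np.median(P[m],0),onplane(c,[ce],0.115))
# depth-based: heights map of track
for u,v in [(242,173),(217,168),(175,174),(171,147),(242,188),(270,205),(140,186),(270,152),(150,128),(231,220),(225,255),(270,180),(258,164),(140,200)]:
    print((u,v),im[v,u],np.round(P[v,u],4))
# frame corners: points above 0.05
m=(P[...,2]>0.04)&(P[...,2]<0.12)
cv2.imwrite('pics/z.png',cv2.resize(np.clip((P[100:280,100:300,2])*2000,0,255).astype(np.uint8),(800,720)[0:2],interpolation=0)[:600])
big=cv2.resize(im[110:265,105:305],(800,620),interpolation=cv2.INTER_CUBIC)[:600]; cv2.imwrite('pics/zoom.png',big[...,::-1])
```

```text
turntable (0.546356201171875, -0.12922240793704987) 0.09186259657144547 depth z 0.06587322520350947
lsq [ 0.54656557 -0.12871547] 0.09055386582828655
red [178 180   7   5   7] [181.         182.42857143] [0.56915148 0.17457199 0.09233319] [[0.56690189 0.16959779 0.115     ]]
red [235 182   4   4  11] [236.27272727 183.81818182] [0.56826766 0.07152707 0.08646921] [[0.56447476 0.06933424 0.115     ]]
red [219 237   9  10  77] [222.97402597 241.51948052] [0.46059805 0.09202806 0.11446882] [[0.46141364 0.09199869 0.115     ]]
(242, 173) [59 58 59] [0.5876 0.06   0.0953]
(217, 168) [196 175 136] [0.597  0.1068 0.0957]
(175, 174) [139  91  67] [0.586  0.1861 0.0942]
(171, 147) [105 103  99] [0.6371 0.1946 0.0977]
(242, 188) [20 19 19] [0.563 0.061 0.069]
(270, 205) [34 33 31] [0.5302 0.0072 0.0705]
(140, 186) [246 247 245] [0.5676 0.2637 0.0619]
(270, 152) [248 246 237] [0.6349 0.0067 0.0643]
(150, 128) [185 181 181] [0.6793 0.2416 0.0833]
(231, 220) [246 247 240] [0.5015 0.0819 0.0646]
(225, 255) [246 247 245] [0.4347 0.0927 0.0648]
(270, 180) [35 34 31] [0.5784 0.0071 0.0704]
(258, 164) [59 58 58] [0.6103 0.0302 0.0675]
(140, 200) [156 164 157] [0.5407 0.266  0.052 ]
```

View pics/zoom.png

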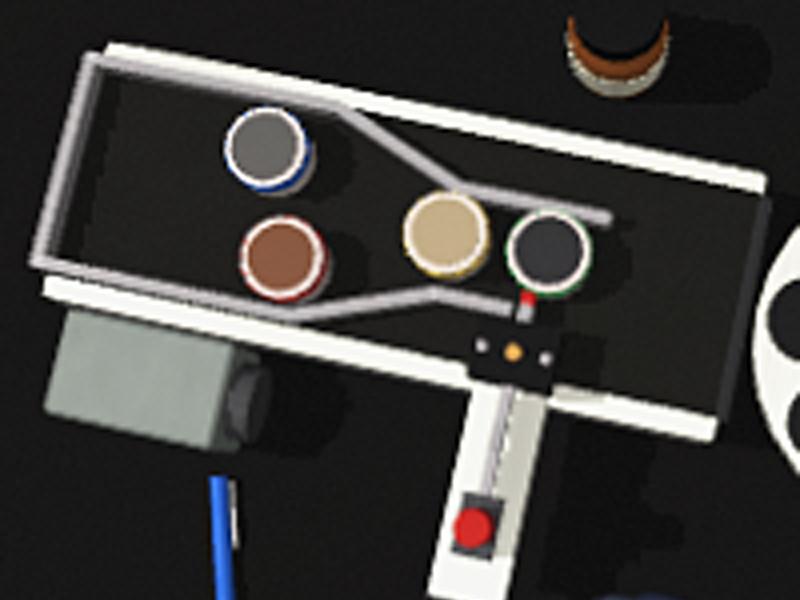

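```bash
cat >> h.py <<'E'
YAW=np.deg2rad(78.8); XT=np.array([np.cos(YAW),np.sin(YAW),0]); YT=np.array([-np.sin(YAW),np.cos(YAW),0])
O=np.array([0.5466,-0.1287,0])+0.2*XT
R0=np.stack([XT,-YT,[0,0,-1]],1)   # tool x along track +x, pointing down
def w2t(p): d=np.asarray(p)-O; return np.stack([d@XT,d@YT,np.asarray(p)[...,2]],-1)
def goal(tx,ty,z,R=R0):
    s=telemetry.observe(); Rc=np.array(s['tcp_rot']); p=O+tx*XT+ty*YT+np.array([0,0,z])
    print('t',round(s['time'],2),'row',np.round(Rc.T@(p-s['tcp_pos']),4).tolist(),np.round(np.rad2deg(cv2.Rodrigues(Rc.T@R)[0].ravel()),2).tolist(),'F',np.round(s['force'],2),'trk',np.round(w2t(s['tcp_pos']),4))
E
python3 - <<'E'
from h import *
goal(-.09,-.002,.20)
c=cam('top')
for n,p,z in [('green',(242,172.5),.095),('yel',(216.5,168.5),.095),('blue',(171.5,147.5),.095),('red',(175.8,174.5),.095),('knob',(223,241.5),.115),('tip',(236.3,183.8),.0865)]: print(n,np.round(w2t(onplane(c,[p],z))*1000,1))
# frame long edges: zoom px -> track y should be +-67
for p in [(110,44),(765,175),(45,290),(718,438)]: print(np.round(w2t(onplane(c,[(105+p[0]/4,110+p[1]/4)],.07))*1000,1))
# side camera
s=cam('side');im=s['image'];hsv=cv2.cvtColor(im,cv2.COLOR_RGB2HSV)
m=((hsv[...,0]<8)|(hsv[...,0]>172))&(hsv[...,1]>150)&(hsv[...,2]>80); m[:,:280]=0;m[:,310:]=0;m[230:]=0;m[:185]=0
ys,xs=np.nonzero(m); print(len(xs)); P=cloud(s)
print('knob side',np.round(w2t(onplane(s,[(xs.mean(),ys.mean())],.101))*1000,1))
print('green side',np.round(w2t(onplane(s,[(233,159)],.095))*1000,1))
E
```

```text
t 0.15 row [0.5177, -0.4101, 0.0451] [-0.08, -0.04, -56.11] F [ 0.73  0.59 -0.18] trk [-0.7192  0.1991  0.2445]
green [[-6.7 -4.6 95. ]]
yel [[41.6 -2.7 95. ]]
blue [[134.4 -25.8  95. ]]
red [[114.5  23.3  95. ]]
knob [[-1.000e-01  1.264e+02  1.150e+02]]
tip [[ 0.1 17.2 86.5]]
[[233.2 -69.2  70. ]]
[[-100.7  -65.6   70. ]]
[[235.1  58.8  70. ]]
[[-102.3   64.2   70. ]]
231
knob side [[ -0.3 126.9 101. ]]
green side [[-8.4 -5.  95. ]]
```

send_rows:
  targets:
    - [0.04,-0.03,0,0,0,-8,0]
    - [0.09,-0.07,0,0,0,-16,0]
    - [0.14,-0.11,0,0,0,-24,0]
    - [0.19,-0.15,0,0,0,-32,0]
    - [0.24,-0.19,0,0,0,-40,0]
    - [0.29,-0.23,0.01,0,0,-48,0]
    - [0.34,-0.27,0.02,0,0,-56.1,0]
    - [0.39,-0.31,0.03,0,0,-56.1,0]
    - [0.44,-0.35,0.04,0,0,-56.1,0]
    - [0.49,-0.39,0.045,0,0,-56.1,0]
    - [0.5177,-0.4101,0.045,0,0,-56.1,0]
    - [0.5177,-0.4101,0.045,0,0,-56.1,0]
  grip_force: 40

```text
time: 1.75
tcp_pos: [0.5715, -0.016, 0.2003]
tcp_rot: [[0.186, 0.983, 0.001], [0.983, -0.186, 0.003], [0.003, 0.0, -1.0]]
force: [0.2, 0.3, -1.2]
gripper_width: 0.0002
```

Run:
```python
from h import *
c=cam('wrist','pics/w1.png')
goal(-.09,-.002,.20); goal(-.06,-.004,.089)
print(telemetry.observe()['gripper_width'], telemetry.observe()['joints'])
t=cam('top'); cv2.imwrite('pics/t1.png',t['image'][...,::-1])
```

```text
t 1.8 row [-0.0018, -0.0003, 0.0001] [-0.02, -0.04, 0.23] F [ 0.23 -0.3  -0.44] trk [-0.0882 -0.0023  0.2001]
t 1.8 row [0.0282, 0.0019, 0.1111] [-0.02, -0.04, 0.23] F [ 0.23 -0.3  -0.44] trk [-0.0882 -0.0023  0.2001]
-0.00022818433083734933 [ 0.33301682  0.3235555  -0.45999605  1.77306157  0.15973681  1.08215852
 -0.37311884]
```

View pics/w1.png

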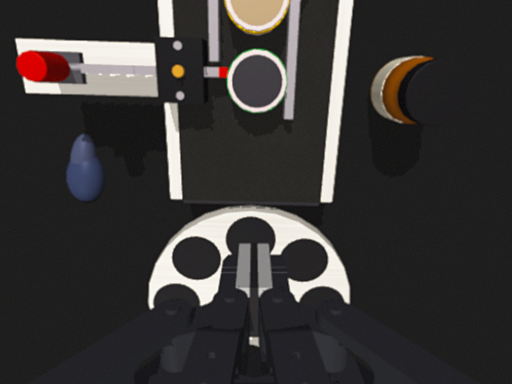

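Wrist view: green cup at (257,80) is pinched by the red tip at (222,72), and the shut pads are at (255,245). I'll cross-check these positions and descend onto the landing.

Run:
```python
from h import *
c=cam('wrist')
for n,p,z in [('green',(257,80),.095),('tip',(222,72),.087),('railend',(290,118),.084),('knobtop',(32,66),.115)]: print(n,np.round(w2t(onplane(c,[p],z))*1000,1))
hsv=cv2.cvtColor(c['image'],cv2.COLOR_RGB2HSV)
P=cloud(c)
for v in range(240,320,10): print(v,[np.round((w2t(P[v,u])-w2t(telemetry.observe()['tcp_pos']))*1000,0).tolist() for u in (242,248,262,268)])
# frame rails inner/outer at a row to check orientation
```

```text
green [[-10.8  -3.7  95. ]]
tip [[-6.  19.5 87. ]]
railend [[-36.3 -27.1  84. ]]
knobtop [[ -3.6 126.6 115. ]]
240 [[-50.0, 10.0, -135.0], [-49.0, 5.0, -134.0], [-49.0, -7.0, -134.0], [-49.0, -12.0, -134.0]]
250 [[13.0, 5.0, -5.0], [13.0, 3.0, -5.0], [13.0, -3.0, -5.0], [13.0, -6.0, -4.0]]
260 [[13.0, 5.0, 4.0], [12.0, 3.0, 3.0], [12.0, -3.0, 3.0], [13.0, -6.0, 5.0]]
270 [[13.0, 5.0, 12.0], [13.0, 3.0, 12.0], [13.0, -3.0, 12.0], [13.0, -5.0, 12.0]]
280 [[13.0, 5.0, 18.0], [13.0, 2.0, 18.0], [13.0, -3.0, 18.0], [13.0, -5.0, 18.0]]
290 [[14.0, 4.0, 26.0], [12.0, 2.0, 24.0], [12.0, -3.0, 23.0], [13.0, -5.0, 25.0]]
300 [[14.0, 4.0, 32.0], [9.0, 2.0, 25.0], [14.0, -2.0, 32.0], [14.0, -4.0, 32.0]]
310 [[13.0, 4.0, 36.0], [8.0, 2.0, 30.0], [13.0, -2.0, 36.0], [14.0, -4.0, 37.0]]
```

send_rows:
  targets:
    - [0.006,0,0.03,0,0,0,0]
    - [0.014,0,0.06,0,0,0,0]
    - [0.02,0,0.085,0,0,0,0]
    - [0.028,0.001,0.105,0,0,0,0]
    - [0.028,0.001,0.111,0,0,0,0]
    - [0.028,0.001,0.111,0,0,0,0]

```text
time: 2.65
tcp_pos: [0.5767, 0.0048, 0.0894]
tcp_rot: [[0.195, 0.981, 0.0], [0.981, -0.195, -0.001], [-0.001, 0.0, -1.0]]
force: [0.3, 0.3, 0.2]
gripper_width: 0.0001
```

send_rows:
  targets:
    - [0.005,0,0.001,0,0,0,0]
    - [0.01,0,0.002,0,0,0,0]
    - [0.014,0,0.002,0,0,0,0]
    - [0.016,0,0.002,0,0,0,0]
    - [0.016,0,0.002,0,0,0,0]

```text
time: 3.28
tcp_pos: [0.5798, 0.0214, 0.0874]
tcp_rot: [[0.194, 0.981, 0.0], [0.981, -0.194, -0.0], [-0.0, 0.0, -1.0]]
force: [-0.0, -0.3, -1.0]
gripper_width: -0.0001
```

Run:
```python
from h import *
goal(-.04,-.0035,.087)
```

```text
t 3.27 row [0.0063, 0.0001, 0.0004] [0.01, 0.0, 0.01] F [-0.03 -0.34 -0.98] trk [-0.0463 -0.0034  0.0874]
```

send_rows:
  targets:
    - [0.001,0,0,0,0,0,0]
    - [0.002,0,0,0,0,0,0]
    - [0.003,0,0,0,0,0,0]
    - [0.004,0,0,0,0,0,0]

```text
time: 3.78
tcp_pos: [0.5805, 0.0252, 0.0873]
tcp_rot: [[0.195, 0.981, 0.0], [0.981, -0.195, -0.0], [-0.0, 0.0, -1.0]]
force: [-0.9, -0.7, 1.0]
gripper_width: 0.0001
```

send_rows:
  targets:
    - [0.0005,0,0,0,0,0,0]
    - [0.001,0,0,0,0,0,0]

```text
time: 4.03
tcp_pos: [0.5807, 0.0261, 0.0873]
tcp_rot: [[0.195, 0.981, 0.0], [0.981, -0.195, -0.0], [-0.0, 0.0, -1.0]]
force: [-0.4, -0.7, -0.5]
gripper_width: 0.0
```

send_rows:
  targets:
    - [0.0005,0,0,0,0,0,0]
    - [0.001,0,0,0,0,0,0]

```text
time: 4.28
tcp_pos: [0.5809, 0.0271, 0.0873]
tcp_rot: [[0.195, 0.981, 0.0], [0.981, -0.195, -0.0], [-0.0, 0.0, -1.0]]
force: [0.1, 0.6, -0.1]
gripper_width: 0.0
```

send_rows:
  targets:
    - [0.0005,0,0,0,0,0,0]
    - [0.001,0,0,0,0,0,0]

```text
time: 4.53
tcp_pos: [0.5811, 0.0281, 0.0873]
tcp_rot: [[0.195, 0.981, 0.0], [0.981, -0.195, -0.0], [-0.0, 0.0, -1.0]]
force: [0.4, 0.1, 0.0]
gripper_width: -0.0002
```

send_rows:
  targets:
    - [0.0005,0,0,0,0,0,0]
    - [0.001,0,0,0,0,0,0]

```text
time: 4.78
tcp_pos: [0.5813, 0.0291, 0.0873]
tcp_rot: [[0.195, 0.981, 0.0], [0.981, -0.195, -0.0], [-0.0, 0.0, -1.0]]
force: [0.4, -0.4, 0.7]
gripper_width: 0.0002
```

send_rows:
  targets:
    - [0.0005,0,0,0,0,0,0]
    - [0.001,0,0,0,0,0,0]

```text
time: 5.03
tcp_pos: [0.5815, 0.03, 0.0873]
tcp_rot: [[0.195, 0.981, 0.0], [0.981, -0.195, -0.0], [-0.0, 0.0, -1.0]]
force: [0.4, -0.2, 1.4]
gripper_width: 0.0
```

send_rows:
  targets:
    - [0.0005,0,0,0,0,0,0]
    - [0.001,0,0,0,0,0,0]

```text
time: 5.28
tcp_pos: [0.5816, 0.0307, 0.0873]
tcp_rot: [[0.195, 0.981, -0.0], [0.981, -0.195, -0.001], [-0.001, -0.0, -1.0]]
force: [-0.6, -1.8, 0.4]
gripper_width: -0.0
```

send_rows:
  targets:
    - [0.0005,0,0,0,0,0,0]
    - [0.001,0,0,0,0,0,0]

```text
time: 5.52
tcp_pos: [0.5816, 0.0308, 0.0873]
tcp_rot: [[0.195, 0.981, -0.001], [0.981, -0.195, -0.002], [-0.002, -0.0, -1.0]]
force: [-1.5, -3.5, 1.1]
gripper_width: -0.0
```

send_rows:
  targets:
    - [0.0005,0,0,0,0,0,0]
    - [0.001,0,0,0,0,0,0]

```text
time: 5.78
tcp_pos: [0.5818, 0.0313, 0.0873]
tcp_rot: [[0.195, 0.981, -0.001], [0.981, -0.195, -0.002], [-0.002, -0.0, -1.0]]
force: [-1.5, -6.6, 2.8]
gripper_width: -0.0001
```

send_rows:
  targets:
    - [0.0005,0,0,0,0,0,0]
    - [0.001,0,0,0,0,0,0]

```text
time: 6.02
tcp_pos: [0.5819, 0.0315, 0.0873]
tcp_rot: [[0.196, 0.981, -0.001], [0.981, -0.196, -0.003], [-0.004, -0.001, -1.0]]
force: [-1.9, -7.8, 3.4]
gripper_width: -0.0001
```

send_rows:
  targets:
    - [0.0005,0,0,0,0,0,0]
    - [0.001,0,0,0,0,0,0]

```text
time: 6.28
tcp_pos: [0.5819, 0.0317, 0.0873]
tcp_rot: [[0.196, 0.981, -0.002], [0.981, -0.196, -0.004], [-0.005, -0.001, -1.0]]
force: [-2.0, -7.7, 4.6]
gripper_width: 0.0001
```

send_rows:
  targets:
    - [0.0005,0,-0.0003,0,0,0,0]
    - [0.001,0,-0.0005,0,0,0,0]

```text
time: 6.52
tcp_pos: [0.5821, 0.0322, 0.0874]
tcp_rot: [[0.197, 0.98, -0.002], [0.98, -0.197, -0.005], [-0.005, -0.001, -1.0]]
force: [-1.2, -7.1, 1.8]
gripper_width: 0.0001
```

send_rows:
  targets:
    - [0.0005,0,-0.0003,0,0,0,0]
    - [0.001,0,-0.0005,0,0,0,0]

```text
time: 6.78
tcp_pos: [0.5822, 0.0332, 0.0877]
tcp_rot: [[0.197, 0.98, -0.002], [0.98, -0.197, -0.005], [-0.005, -0.001, -1.0]]
force: [-0.5, -7.6, 0.4]
gripper_width: 0.0
```

send_rows:
  targets:
    - [0.0005,0,0,0,0,0,0]
    - [0.001,0,0,0,0,0,0]

```text
time: 7.02
tcp_pos: [0.5824, 0.0344, 0.0878]
tcp_rot: [[0.197, 0.98, -0.002], [0.98, -0.197, -0.004], [-0.005, -0.001, -1.0]]
force: [-2.4, -7.9, 0.9]
gripper_width: -0.0004
```

send_rows:
  targets:
    - [0.0005,0,0,0,0,0,0]
    - [0.001,0,0,0,0,0,0]

```text
time: 7.28
tcp_pos: [0.5827, 0.0354, 0.0878]
tcp_rot: [[0.197, 0.98, -0.002], [0.98, -0.197, -0.004], [-0.005, -0.001, -1.0]]
force: [-2.0, -7.0, 0.6]
gripper_width: 0.0002
```

send_rows:
  targets:
    - [0.0005,0,0,0,0,0,0]
    - [0.001,0,0,0,0,0,0]

```text
time: 7.52
tcp_pos: [0.5829, 0.0365, 0.0878]
tcp_rot: [[0.196, 0.981, -0.002], [0.981, -0.196, -0.004], [-0.004, -0.001, -1.0]]
force: [-1.4, -8.4, 0.4]
gripper_width: 0.0001
```

send_rows:
  targets:
    - [0.0005,0,0,0,0,0,0]
    - [0.001,0,0,0,0,0,0]
    - [0.0015,0,0,0,0,0,0]
    - [0.002,0,0,0,0,0,0]

```text
time: 8.02
tcp_pos: [0.5834, 0.0396, 0.0878]
tcp_rot: [[0.196, 0.981, -0.001], [0.981, -0.196, -0.003], [-0.003, -0.001, -1.0]]
force: [-0.8, -3.8, 0.0]
gripper_width: -0.0002
```

send_rows:
  targets:
    - [0.0005,0,0,0,0,0,0]
    - [0.001,0,0,0,0,0,0]
    - [0.0015,0,0,0,0,0,0]
    - [0.002,0,0,0,0,0,0]

```text
time: 8.52
tcp_pos: [0.5841, 0.0441, 0.0883]
tcp_rot: [[0.194, 0.981, -0.0], [0.981, -0.194, 0.0], [0.0, -0.0, -1.0]]
force: [0.4, -2.7, -0.3]
gripper_width: -0.0
```

send_rows:
  targets:
    - [0.0005,0,0,0,0,0,0]
    - [0.001,0,0,0,0,0,0]

```text
time: 8.78
tcp_pos: [0.5843, 0.0449, 0.0882]
tcp_rot: [[0.194, 0.981, -0.0], [0.981, -0.194, -0.0], [-0.0, -0.0, -1.0]]
force: [-1.2, -2.1, 0.2]
gripper_width: -0.0001
```

Run:
```python
from h import *
c=cam('wrist'); s=cam('side')
goal(-.02,-.0035,.088)
im=np.hstack([cv2.resize(c['image'][20:260,130:390],(400,369)),cv2.resize(s['image'][120:260,180:330],(395,369))]); cv2.imwrite('pics/a.png',im[...,::-1])
t=cam('top');hsv=cv2.cvtColor(t['image'],cv2.COLOR_RGB2HSV)
m=((hsv[...,0]<8)|(hsv[...,0]>172))&(hsv[...,1]>150)&(hsv[...,2]>80);m[:225]=0;m[260:]=0;m[:,:200]=0;m[:,240:]=0
ys,xs=np.nonzero(m);print('knob',len(xs),np.round(w2t(onplane(t,[(xs.mean(),ys.mean())],.115))*1000,1) if len(xs) else '')
```

```text
t 8.88 row [0.0024, 0.0002, 0.0003] [-0.01, -0.0, -0.02] F [-0.5  -0.79 -1.32] trk [-0.0224 -0.0033  0.0883]
knob 77 [[ -0.3 125.6 115. ]]
```

View pics/a.png

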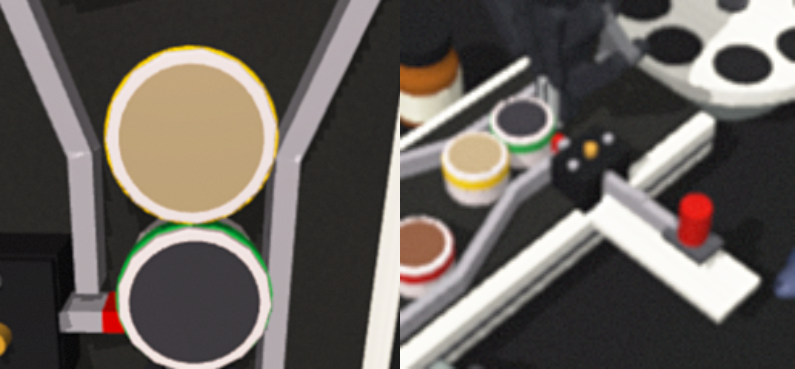

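Run:
```python
from h import *
c=cam('wrist'); P=cloud(c); T=w2t(P.reshape(-1,3)).reshape(P.shape)
print('wrist cam',np.round(w2t(c['pose'][:3,3]),3), c['pose'][:3,2])
for n,(u0,v0) in dict(green=(130+195*.65,20+300*.65),yel=(130+192*.65,20+135*.65)).items():
    for du,dv in [(0,0),(-30,0),(30,0),(0,-30),(0,25)]:
        print(n,du,dv,np.round(T[int(v0+dv),int(u0+du)]*1000,1))
s=cam('side'); P=cloud(s); T=w2t(P.reshape(-1,3)).reshape(P.shape)
for n,(u0,v0) in dict(green=(180+122*.38,120+117*.38),yel=(180+76*.38,120+157*.38)).items():
    for du,dv in [(0,0),(-7,0),(7,0),(0,-4),(0,4)]: print('s',n,np.round(T[int(v0+dv),int(u0+du)]*1000,1))
```

```text
wrist cam [ 0.062 -0.003  0.216] [-0.06319904 -0.31841341 -0.94584289]
green 0 0 [10.7 -3.8 95.9]
green -30 0 [10.8  7.6 96.2]
green 30 0 [ 10.6 -15.3  95.6]
green 0 -30 [22.6 -3.7 95.5]
green 0 25 [ 0.1 -3.8 95.9]
yel 0 0 [50.8 -3.  94.9]
yel -30 0 [50.8  7.4 95.1]
yel 30 0 [ 50.9 -13.3  95.5]
yel 0 -30 [60.6 -2.9 95.6]
yel 0 25 [42.4 -3.  96. ]
s green [ 8.1 -4.6 95.6]
s green [ 16.2 -12.5  95.9]
s green [ 0.4  3.9 96. ]
s green [  2.3 -10.4  96.6]
s green [14.   1.5 95.1]
s yel [50.9 -1.  96.1]
s yel [58.9 -8.3 96.8]
s yel [43.5  7.2 96.4]
s yel [45.  -7.5 95.8]
s yel [56.8  5.5 96.5]
```

Both tops are level at 95–96 mm. Green is at x≈9 mm, and the red tip is on its flank. I'll keep pushing.

send_rows:
  targets:
    - [0.0005,0,0,0,0,0,0]
    - [0.001,0,0,0,0,0,0]
    - [0.0015,0,0,0,0,0,0]
    - [0.002,0,0,0,0,0,0]

```text
time: 9.52
tcp_pos: [0.5848, 0.0468, 0.0883]
tcp_rot: [[0.195, 0.981, 0.0], [0.981, -0.195, 0.0], [0.0, 0.0, -1.0]]
force: [-0.3, -1.3, -0.3]
gripper_width: -0.0
```

send_rows:
  targets:
    - [0.0005,0,0,0,0,0,0]
    - [0.001,0,0,0,0,0,0]

```text
time: 9.78
tcp_pos: [0.585, 0.0478, 0.0883]
tcp_rot: [[0.195, 0.981, 0.0], [0.981, -0.195, 0.0], [0.0, 0.0, -1.0]]
force: [-0.4, -0.9, -0.5]
gripper_width: 0.0002
```

```bash
cat >> h.py <<'E'
def check():
    t=cam('top');hsv=cv2.cvtColor(t['image'],cv2.COLOR_RGB2HSV)
    m=((hsv[...,0]<8)|(hsv[...,0]>172))&(hsv[...,1]>150)&(hsv[...,2]>80);m[:205]=0;m[265:]=0;m[:,:200]=0;m[:,245:]=0
    ys,xs=np.nonzero(m);print('knob',len(xs),np.round(w2t(onplane(t,[(xs.mean(),ys.mean())],.115))*1000,1) if len(xs) else '')
    c=cam('wrist'); P=cloud(c); T=w2t(P.reshape(-1,3)).reshape(P.shape)
    h=cv2.cvtColor(c['image'],cv2.COLOR_RGB2HSV)
    z=np.abs(T[...,2]-.0955)<.004
    m=(z&(np.abs(T[...,1])<.05)&(T[...,0]>-.03)&(T[...,0]<.09)).astype(np.uint8)
    n,l,st,ce=cv2.connectedComponentsWithStats(m)
    for i in range(1,n):
        if st[i,4]>800:
            q=T[l==i]; print('top blob',st[i,4],'x',np.round(np.percentile(q[:,0],[1,99])*1000,1),'y',np.round(np.percentile(q[:,1],[1,99])*1000,1))
    return c
E
python3 - <<'E'
from h import *
c=check(); goal(-.016,-.0035,.088)
E
```

```text
knob 81 [[ -0.3 124.4 115. ]]
top blob 18257 x [-11.8  70.3] y [-21.6  15. ]
top blob 4467 x [-18.8  20.6] y [31.1 49.7]
t 9.88 row [0.0033, 0.0001, 0.0003] [0.01, -0.01, -0.01] F [-0.49 -0.27 -0.09] trk [-0.0193 -0.0034  0.0883]
```

send_rows:
  targets:
    - [0.0005,0,0,0,0,0,0]
    - [0.001,0,0,0,0,0,0]
    - [0.0015,0,0,0,0,0,0]
    - [0.002,0,0,0,0,0,0]

```text
time: 10.38
tcp_pos: [0.5854, 0.0498, 0.0883]
tcp_rot: [[0.194, 0.981, 0.0], [0.981, -0.194, 0.0], [0.0, 0.0, -1.0]]
force: [0.0, -1.2, -0.4]
gripper_width: 0.0001
```

Run:
```python
from h import *
c=check(); goal(-.016,-.0035,.088)
cv2.imwrite('pics/b.png',cv2.resize(c['image'][20:280,130:390],(600,600))[...,::-1])
```

```text
knob 79 [[ -0.2 122.9 115. ]]
top blob 18243 x [-9.7 72.5] y [-21.5  15. ]
top blob 4394 x [-18.8  20.7] y [31.2 49.7]
t 10.47 row [0.0013, 0.0001, 0.0003] [0.01, -0.01, -0.01] F [ 1.09 -1.18 -0.28] trk [-0.0173 -0.0034  0.0883]
```

View pics/b.png

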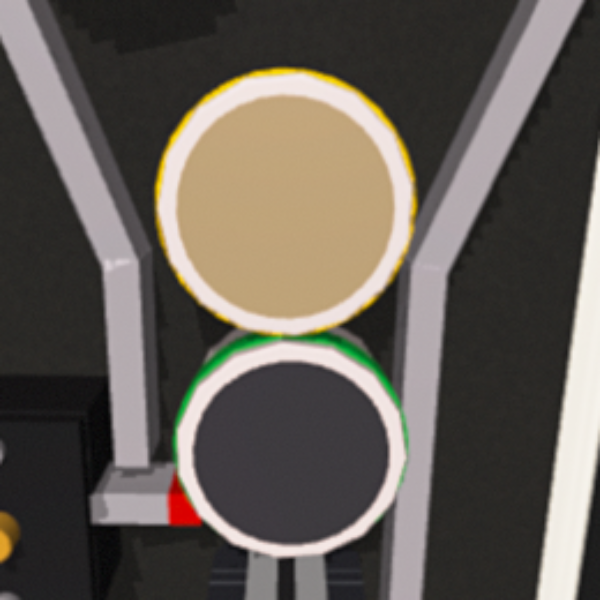

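send_rows:
  targets:
    - [0.0005,0,0,0,0,0,0]
    - [0.001,0,0,0,0,0,0]
    - [0.0015,0,0,0,0,0,0]
    - [0.002,0,0,0,0,0,0]

```text
time: 10.98
tcp_pos: [0.5858, 0.0517, 0.0883]
tcp_rot: [[0.194, 0.981, 0.0], [0.981, -0.194, 0.0], [0.0, 0.0, -1.0]]
force: [-0.4, -0.4, -0.7]
gripper_width: -0.0003
```

Run:
```python
from h import *
c=check(); goal(-.015,-.0035,.088)
```

```text
knob 78 [[-1.000e-01  1.215e+02  1.150e+02]]
top blob 18257 x [-7.8 74.6] y [-21.5  15. ]
top blob 4332 x [-18.8  20.7] y [31.1 49.7]
t 11.07 row [0.0003, 0.0001, 0.0003] [0.01, -0.01, -0.01] F [ 1.28  0.25 -0.33] trk [-0.0153 -0.0034  0.0883]
```

send_rows:
  targets:
    - [-0.004,0,0,0,0,0,0]
    - [-0.008,0,0,0,0,0,0]
    - [-0.012,0,0,0,0,0,0]
    - [-0.012,0,0,0,0,0,0]

```text
time: 11.58
tcp_pos: [0.5834, 0.0392, 0.0883]
tcp_rot: [[0.195, 0.981, 0.0], [0.981, -0.195, -0.0], [-0.0, 0.0, -1.0]]
force: [-0.5, -1.2, 0.7]
gripper_width: -0.0
```

Run:
```python
from h import *
c=check(); goal(-.015,-.0035,.088)
P=cloud(c); T=w2t(P.reshape(-1,3)).reshape(P.shape)-w2t(telemetry.observe()['tcp_pos'])
f=(np.abs(T[...,0])<.022)&(np.abs(T[...,1])<.06)&(T[...,2]<.09)&(c['range_z']>0); f[:235]=0
for z in range(-15,60,5):
    k=f&(np.abs(T[...,2]*1000-z)<2.5)
    if k.sum()>5: q=T[k]*1000; print(z,k.sum(),'x',np.round(np.percentile(q[:,0],[2,98])),'y',np.round(np.percentile(q[:,1],[2,98])))
```

```text
knob 78 [[ -0.3 121.3 115. ]]
top blob 19369 x [ 0.1 74.2] y [-21.5  15. ]
top blob 4687 x [-19.   20.5] y [31.2 49.7]
t 11.68 row [0.0125, 0.0001, 0.0003] [0.01, -0.0, -0.03] F [-0.86  0.63  0.04] trk [-0.0275 -0.0034  0.0883]
-15 113 x [-20.  14.] y [-47.  44.]
-10 217 x [-1. 15.] y [-20.  35.]
-5 1010 x [-2. 18.] y [-26.  35.]
0 471 x [ 7. 20.] y [-13.  35.]
5 2158 x [ 7. 22.] y [-10.  59.]
10 722 x [ 7. 20.] y [-12.  57.]
15 489 x [ 7. 12.] y [-13.  13.]
20 418 x [-8. 12.] y [-11.   7.]
25 689 x [-10.  13.] y [-15.  16.]
30 1279 x [-6. 14.] y [-27.  27.]
35 2318 x [-8. 14.] y [-32.  33.]
40 4852 x [-8. 13.] y [-35.  36.]
45 3360 x [-8. 13.] y [-39.  39.]
50 2655 x [ 5. 17.] y [-44.  44.]
55 4105 x [ 5. 18.] y [-47.  48.]
```

Run:
```python
from h import *
c=cam('wrist')
cv2.imwrite('pics/c.png',cv2.convertScaleAbs(cv2.resize(c['image'][120:330,170:350],(600,700))[:600],alpha=1.8,beta=20)[...,::-1])
P=cloud(c); T=w2t(P.reshape(-1,3)).reshape(P.shape)-w2t(telemetry.observe()['tcp_pos'])
for v in range(240,300,8): print(v,[np.round(T[v,u]*1000).astype(int).tolist() for u in range(215,300,8)])
```

```text
240 [[9, 19, -19], [9, 15, -18], [9, 11, -19], [8, 7, -19], [9, 4, -19], [9, 0, -19], [9, -4, -19], [9, -8, -19], [9, -12, -19], [8, -16, -20], [9, -19, -18]]
248 [[4, 19, -19], [4, 15, -20], [5, 11, -18], [11, 7, -7], [11, 3, -6], [12, 0, -5], [12, -4, -5], [4, -8, -19], [4, -12, -19], [5, -16, -19], [4, -20, -19]]
256 [[0, 19, -19], [0, 15, -20], [8, 10, -5], [11, 7, 0], [11, 3, 1], [12, 0, 2], [11, -4, 1], [8, -7, -6], [8, -11, -5], [0, -16, -19], [0, -20, -19]]
264 [[-4, 19, -18], [8, 13, 1], [7, 10, 0], [11, 6, 7], [11, 3, 7], [11, 0, 7], [11, -3, 7], [6, -7, -1], [8, -10, 1], [-4, -16, -18], [-4, -20, -19]]
272 [[-9, 19, -19], [6, 13, 5], [7, 10, 6], [12, 6, 14], [11, 3, 13], [11, 0, 13], [11, -3, 13], [7, -7, 7], [8, -10, 7], [-9, -16, -19], [-9, -20, -20]]
280 [[-14, 20, -19], [7, 12, 12], [7, 9, 12], [12, 6, 19], [11, 3, 18], [12, 0, 19], [11, -3, 18], [12, -6, 19], [8, -10, 13], [7, -13, 13], [-13, -20, -19]]
288 [[-18, 20, -18], [8, 12, 19], [13, 8, 25], [11, 6, 22], [11, 3, 24], [11, 0, 23], [12, -3, 24], [12, -6, 25], [12, -9, 25], [7, -12, 18], [-18, -20, -19]]
296 [[12, 14, 29], [14, 11, 32], [13, 8, 31], [13, 5, 30], [12, 3, 29], [7, 0, 22], [13, -3, 30], [14, -5, 32], [14, -8, 32], [12, -11, 29], [-23, -21, -19]]
```

View pics/c.png

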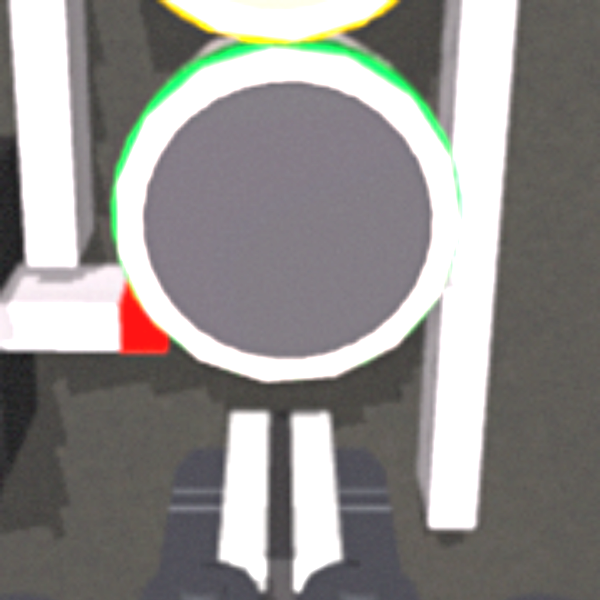

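The cup is still wedged on the blade tip. The rest of the push has to go past the gate line, so I'll raise the tool so only the narrow pads sit at cup height, with the wider finger holders clear above the blade and rail. I'll also shift toward the far rail, out of the blade's path.

send_rows:
  targets:
    - [0,0.003,-0.003,0,0,0,0]
    - [0,0.0065,-0.006,0,0,0,0]
    - [0,0.0095,-0.009,0,0,0,0]
    - [0.004,0.0095,-0.009,0,0,0,0]
    - [0.008,0.0095,-0.009,0,0,0,0]
    - [0.0105,0.0095,-0.009,0,0,0,0]
    - [0.0105,0.0095,-0.009,0,0,0,0]

```text
time: 12.6
tcp_pos: [0.5947, 0.0488, 0.0972]
tcp_rot: [[0.194, 0.981, -0.0], [0.981, -0.194, 0.0], [0.0, -0.0, -1.0]]
force: [0.1, -0.1, 0.1]
gripper_width: 0.0001
```

send_rows:
  targets:
    - [0.0007,0,0,0,0,0,0]
    - [0.0014,0,0,0,0,0,0]
    - [0.002,0,0,0,0,0,0]

```text
time: 12.98
tcp_pos: [0.5951, 0.0502, 0.0973]
tcp_rot: [[0.195, 0.981, -0.0], [0.981, -0.195, -0.0], [-0.0, 0.0, -1.0]]
force: [-0.4, -0.5, 1.0]
gripper_width: 0.0005
```

send_rows:
  targets:
    - [0.0007,0,0,0,0,0,0]
    - [0.0014,0,0,0,0,0,0]
    - [0.002,0,0,0,0,0,0]

```text
time: 13.35
tcp_pos: [0.5955, 0.0521, 0.0972]
tcp_rot: [[0.195, 0.981, -0.0], [0.981, -0.195, -0.0], [-0.0, 0.0, -1.0]]
force: [0.4, -0.0, -0.6]
gripper_width: -0.0001
```

Run:
```python
from h import *
c=check(); goal(-.005,-.013,.097)
```

```text
knob 78 [[ -0.4 119.6 115. ]]
top blob 15919 x [-2.1 76.3] y [-22.4  14.8]
top blob 3904 x [-18.9  20.7] y [31.1 49.7]
t 13.45 row [0.0079, 0.0001, 0.0002] [0.0, 0.0, -0.01] F [ 0.62 -1.01 -0.19] trk [-0.0129 -0.0129  0.0972]
```

send_rows:
  targets:
    - [0.0007,0,0,0,0,0,0]
    - [0.0014,0,0,0,0,0,0]
    - [0.002,0,0,0,0,0,0]

```text
time: 13.82
tcp_pos: [0.596, 0.0543, 0.0973]
tcp_rot: [[0.194, 0.981, 0.0], [0.981, -0.194, 0.0], [0.0, 0.0, -1.0]]
force: [-0.1, -0.5, 0.1]
gripper_width: -0.0001
```

send_rows:
  targets:
    - [0.0007,0,0,0,0,0,0]
    - [0.0014,0,0,0,0,0,0]
    - [0.002,0,0,0,0,0,0]

```text
time: 14.2
tcp_pos: [0.5964, 0.0562, 0.0973]
tcp_rot: [[0.195, 0.981, 0.0], [0.981, -0.195, -0.0], [-0.0, 0.0, -1.0]]
force: [0.0, -0.9, -0.2]
gripper_width: -0.0
```

send_rows:
  targets:
    - [0.0007,0,0,0,0,0,0]
    - [0.0014,0,0,0,0,0,0]
    - [0.002,0,0,0,0,0,0]

```text
time: 14.58
tcp_pos: [0.5967, 0.0581, 0.0973]
tcp_rot: [[0.195, 0.981, -0.0], [0.981, -0.195, -0.0], [-0.0, -0.0, -1.0]]
force: [0.3, -0.2, -0.5]
gripper_width: 0.0001
```

Run:
```python
from h import *
c=check(); goal(-.005,-.013,.097)
cv2.imwrite('pics/d.png',cv2.resize(c['image'][20:280,130:390],(600,600))[...,::-1])
```

```text
knob 31 [[  3.5 111.2 115. ]]
top blob 15983 x [ 0.6 82.4] y [-22.2  15. ]
top blob 3776 x [-19.1  20.8] y [31.  49.7]
t 14.68 row [0.0019, 0.0001, 0.0003] [0.0, 0.0, -0.01] F [ 0.37 -0.41 -0.53] trk [-0.0069 -0.0129  0.0973]
```

View pics/d.png

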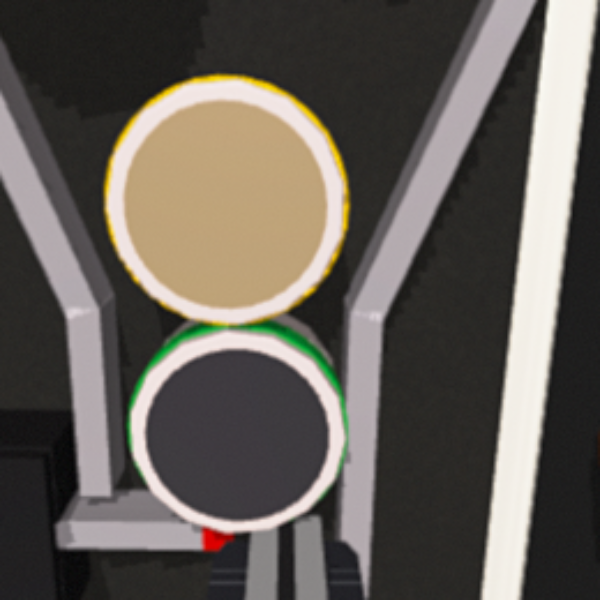

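The blade has slid in: the red tip at (217,540) is behind the cup's rear edge and left of the pads at (250–325,540). I'll push a few millimetres more for clearance.

send_rows:
  targets:
    - [0.0007,0,0,0,0,0,0]
    - [0.0014,0,0,0,0,0,0]
    - [0.002,0,0,0,0,0,0]
    - [0.002,0,0,0,0,0,0]

```text
time: 15.18
tcp_pos: [0.5971, 0.0602, 0.0973]
tcp_rot: [[0.195, 0.981, 0.0], [0.981, -0.195, 0.0], [0.0, 0.0, -1.0]]
force: [0.6, 0.1, -0.8]
gripper_width: -0.0001
```

send_rows:
  targets:
    - [0.0007,0,0,0,0,0,0]
    - [0.0014,0,0,0,0,0,0]
    - [0.0025,0,0,0,0,0,0]
    - [0.0025,0,0,0,0,0,0]

```text
time: 15.68
tcp_pos: [0.5976, 0.0628, 0.0973]
tcp_rot: [[0.194, 0.981, 0.0], [0.981, -0.194, 0.0], [0.0, 0.0, -1.0]]
force: [-0.4, -0.4, 0.3]
gripper_width: -0.0004
```

send_rows:
  targets:
    - [-0.004,0,0,0,0,0,0]
    - [-0.01,0,0,0,0,0,0]
    - [-0.02,0,0,0,0,0,0]
    - [-0.03,0,-0.005,0,0,0,0]
    - [-0.04,0,-0.03,0,0,0,0]
    - [-0.04,0,-0.06,0,0,0,0]
    - [-0.04,0,-0.06,0,0,0,0]

```text
time: 16.55
tcp_pos: [0.5917, 0.0227, 0.1602]
tcp_rot: [[0.196, 0.981, 0.006], [0.981, -0.196, -0.0], [0.001, 0.006, -1.0]]
force: [0.0, 0.3, -0.1]
gripper_width: -0.0002
```

Run:
```python
from h import *
c=check(); goal(0,.15,.16)
t=cam('top')
w=cv2.resize(c['image'],(400,300)); a=cv2.resize(t['image'][130:260,160:290],(380,380))
im=np.zeros((380,790,3),np.uint8); im[:300,:400]=w; im[:,405:785]=a; cv2.imwrite('pics/e.png',im[...,::-1])
```

```text
knob 79 [[ -0.5 108.2 115. ]]
top blob 3662 x [50.5 75. ] y [-20.8  16.2]
top blob 4273 x [10.7 47.6] y [-21.8  14.6]
top blob 2308 x [-19.   20.3] y [31.2 49.8]
t 16.65 row [0.043, -0.1628, -0.0027] [0.01, 0.02, -0.05] F [-0.51 -0.38 -0.71] trk [-0.0431 -0.0128  0.1573]
```

View pics/e.png

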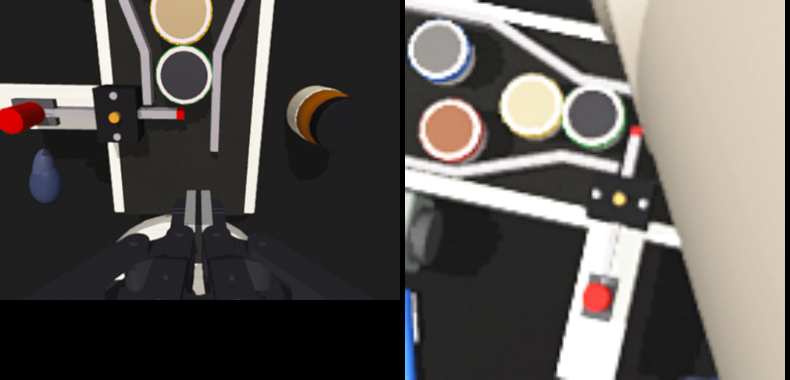

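Green is clear: rear edge at about x=8–10 mm, blade free with its tip at mid-lane, and knob at y≈108. Now I'll move to the knob.

```bash
cat >> h.py <<'E'
R1=np.stack([-YT,-XT,[0,0,-1]],1)
E
python3 - <<'E'
from h import *
goal(0,.15,.16,R1)
E
```

```text
t 16.7 row [0.043, -0.1623, -0.0032] [-0.02, 0.08, 89.96] F [-0.27  0.43 -0.13] trk [-0.0431 -0.0123  0.1566]
```

send_rows:
  targets:
    - [0.004,-0.015,-0.003,0,0,9,0]
    - [0.009,-0.035,-0.003,0,0,18,0]
    - [0.014,-0.055,-0.003,0,0,27,0]
    - [0.02,-0.075,-0.003,0,0,36,0]
    - [0.025,-0.095,-0.003,0,0,45,0]
    - [0.03,-0.115,-0.003,0,0,54,0]
    - [0.036,-0.135,-0.003,0,0,63,0]
    - [0.04,-0.15,-0.003,0,0,72,0]
    - [0.043,-0.158,-0.003,0,0,81,0]
    - [0.043,-0.162,-0.003,0,0,90,0]
    - [0.043,-0.162,-0.003,0,0,90,0]
    - [0.043,-0.162,-0.003,0,0,90,0]

```text
time: 18.2
tcp_pos: [0.439, 0.0968, 0.1598]
tcp_rot: [[0.981, -0.192, -0.001], [-0.192, -0.981, -0.0], [-0.001, 0.001, -1.0]]
force: [-0.5, -0.1, 0.2]
gripper_width: -0.0003
```

Run:
```python
from h import *
goal(0,.145,.107,R1); print(np.round(telemetry.observe()['joints'],2))
```

```text
t 18.2 row [0.0044, 0.0003, 0.0528] [0.03, 0.05, 0.11] F [-0.53 -0.08  0.25] trk [0.0003 0.1493 0.1598]
[-0.03  0.14 -0.3   2.09  0.05  0.92 -2.13]
```

send_rows:
  targets:
    - [0,0,0.02,0,0,0,0]
    - [0,0,0.04,0,0,0,0]
    - [0,0,0.0525,0,0,0,0]
    - [0.004,0,0.0525,0,0,0,0]
    - [0.008,0,0.0525,0,0,0,0]
    - [0.012,0,0.0525,0,0,0,0]
    - [0.016,0,0.0525,0,0,0,0]
    - [0.017,0,0.0525,0,0,0,0]

```text
time: 19.2
tcp_pos: [0.4565, 0.0936, 0.108]
tcp_rot: [[0.981, -0.195, 0.001], [-0.195, -0.981, 0.0], [0.001, -0.0, -1.0]]
force: [0.5, 0.6, -0.3]
gripper_width: -0.0003
```

send_rows:
  targets:
    - [0.001,0,0,0,0,0,0]
    - [0.002,0,0,0,0,0,0]
    - [0.003,0,0,0,0,0,0]
    - [0.004,0,0,0,0,0,0]

```text
time: 19.7
tcp_pos: [0.4598, 0.0929, 0.1077]
tcp_rot: [[0.981, -0.194, -0.0], [-0.194, -0.981, -0.0], [-0.0, 0.0, -1.0]]
force: [-0.6, 0.4, 0.2]
gripper_width: -0.0002
```

send_rows:
  targets:
    - [0.001,0,0,0,0,0,0]
    - [0.002,0,0,0,0,0,0]
    - [0.003,0,0,0,0,0,0]
    - [0.004,0,0,0,0,0,0]

```text
time: 20.2
tcp_pos: [0.4637, 0.0921, 0.1077]
tcp_rot: [[0.981, -0.195, -0.0], [-0.195, -0.981, -0.0], [-0.0, 0.0, -1.0]]
force: [-1.1, 1.1, 0.7]
gripper_width: 0.0002
```

send_rows:
  targets:
    - [0.001,0,0,0,0,0,0]
    - [0.002,0,0,0,0,0,0]
    - [0.003,0,0,0,0,0,0]
    - [0.004,0,0,0,0,0,0]
    - [0.005,0,0,0,0,0,0]

```text
time: 20.82
tcp_pos: [0.4686, 0.091, 0.1077]
tcp_rot: [[0.981, -0.195, -0.0], [-0.195, -0.981, -0.0], [-0.0, 0.0, -1.0]]
force: [-1.5, -0.7, -0.1]
gripper_width: 0.0002
```

send_rows:
  targets:
    - [0.001,0,0,0,0,0,0]
    - [0.002,0,0,0,0,0,0]
    - [0.003,0,0,0,0,0,0]
    - [0.004,0,0,0,0,0,0]

```text
time: 21.32
tcp_pos: [0.4725, 0.0903, 0.1077]
tcp_rot: [[0.981, -0.195, -0.0], [-0.195, -0.981, -0.0], [-0.0, 0.0, -1.0]]
force: [-1.1, -1.4, 1.5]
gripper_width: -0.0001
```

Run:
```python
from h import *
goal(0,.108,.107,R1); check()
```

```text
t 21.32 row [0.0072, 0.0004, 0.0007] [0.02, 0.01, -0.02] F [-1.12 -1.38  1.49] trk [0.0004 0.1152 0.1077]
knob 0 
top blob 2257 x [52.6 83.4] y [ 7.2 17.2]
top blob 1995 x [13.2 43.7] y [ 6.9 16.1]
top blob 4667 x [-19.   20.2] y [31.4 49.7]
```

send_rows:
  targets:
    - [0.0007,0,0,0,0,0,0]
    - [0.0014,0,0,0,0,0,0]
    - [0.002,0,0,0,0,0,0]

```text
time: 21.8
tcp_pos: [0.4745, 0.0899, 0.1077]
tcp_rot: [[0.981, -0.195, -0.0], [-0.195, -0.981, -0.0], [-0.0, 0.0, -1.0]]
force: [-1.8, 0.1, 0.0]
gripper_width: -0.0003
```

send_rows:
  targets:
    - [0.0007,0,0,0,0,0,0]
    - [0.0014,0,0,0,0,0,0]
    - [0.002,0,0,0,0,0,0]

```text
time: 22.18
tcp_pos: [0.4762, 0.0895, 0.1077]
tcp_rot: [[0.981, -0.195, -0.001], [-0.195, -0.981, -0.0], [-0.001, 0.0, -1.0]]
force: [-2.8, -0.7, 1.0]
gripper_width: -0.0001
```

send_rows:
  targets:
    - [0.0005,0,0,0,0,0,0]
    - [0.001,0,0,0,0,0,0]

```text
time: 22.42
tcp_pos: [0.477, 0.0894, 0.1077]
tcp_rot: [[0.981, -0.195, -0.001], [-0.195, -0.981, -0.0], [-0.001, 0.0, -1.0]]
force: [-4.2, -1.0, 2.3]
gripper_width: -0.0003
```

send_rows:
  targets:
    - [0.0005,0,0,0,0,0,0]
    - [0.001,0,0,0,0,0,0]

```text
time: 22.68
tcp_pos: [0.4778, 0.0892, 0.1076]
tcp_rot: [[0.981, -0.194, -0.002], [-0.194, -0.981, -0.0], [-0.001, 0.001, -1.0]]
force: [-6.4, -0.9, 3.4]
gripper_width: 0.0001
```

send_rows:
  targets:
    - [0.0005,0,0,0,0,0,0]
    - [0.001,0,0,0,0,0,0]

```text
time: 22.92
tcp_pos: [0.4783, 0.0891, 0.1076]
tcp_rot: [[0.981, -0.194, -0.002], [-0.194, -0.981, -0.0], [-0.002, 0.001, -1.0]]
force: [-5.9, -0.1, 4.2]
gripper_width: 0.0003
```

send_rows:
  targets:
    - [0.0005,0,0,0,0,0,0]
    - [0.001,0,0,0,0,0,0]

```text
time: 23.18
tcp_pos: [0.479, 0.089, 0.1076]
tcp_rot: [[0.981, -0.194, -0.003], [-0.194, -0.981, -0.0], [-0.003, 0.001, -1.0]]
force: [-7.8, 0.0, 5.2]
gripper_width: 0.0004
```

send_rows:
  targets:
    - [0.0005,0,0,0,0,0,0]
    - [0.001,0,0,0,0,0,0]

```text
time: 23.42
tcp_pos: [0.4794, 0.0889, 0.1076]
tcp_rot: [[0.981, -0.194, -0.004], [-0.194, -0.981, -0.0], [-0.004, 0.001, -1.0]]
force: [-9.2, -0.1, 6.7]
gripper_width: -0.0004
```

send_rows:
  targets:
    - [0.0,0,-0.001,0,0,0,0]
    - [0.0003,0,-0.0015,0,0,0,0]
    - [0.0005,0,-0.002,0,0,0,0]

```text
time: 23.8
tcp_pos: [0.4795, 0.0888, 0.1083]
tcp_rot: [[0.981, -0.194, -0.005], [-0.194, -0.981, -0.0], [-0.005, 0.001, -1.0]]
force: [-5.5, 0.9, -3.6]
gripper_width: -0.0002
```

Run:
```python
from h import *
goal(0,.108,.107,R1)
s=cam('side'); hsv=cv2.cvtColor(s['image'],cv2.COLOR_RGB2HSV)
m=((hsv[...,0]<8)|(hsv[...,0]>172))&(hsv[...,1]>150)&(hsv[...,2]>80); m[:,:220]=0;m[:,320:]=0;m[240:]=0;m[:150]=0
n,l,st,ce=cv2.connectedComponentsWithStats(m.astype(np.uint8))
for i in range(1,n): print(st[i],np.round(w2t(onplane(s,[ce[i]],.101))*1000,1))
c=cam('wrist'); h=cv2.cvtColor(c['image'],cv2.COLOR_RGB2HSV)
im=np.hstack([cv2.resize(s['image'][120:260,180:330],(395,369)),cv2.resize(c['image'],(400,369))]); cv2.imwrite('pics/f.png',im[...,::-1])
```

```text
t 23.8 row [0.0, 0.0003, 0.0013] [0.07, 0.28, 0.01] F [-5.48  0.9  -3.56] trk [0.0003 0.108  0.1083]
[222 160   3   3   6] [[ 10.4  -9.2 101. ]]
[267 191   7   9  48] [[ 10.8  93.2 101. ]]
```

View pics/f.png

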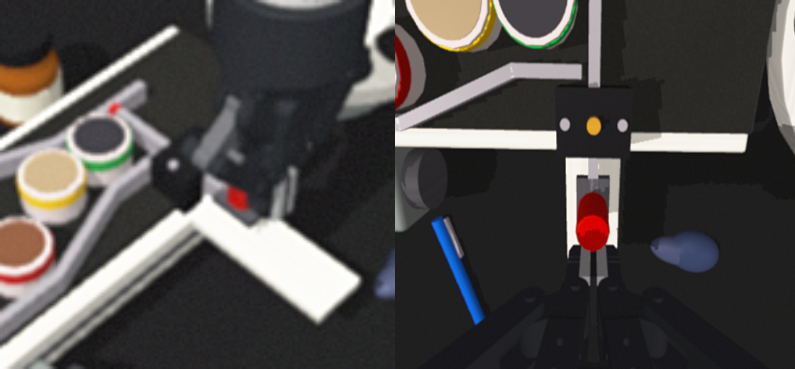

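send_rows:
  targets:
    - [0.0005,0,-0.0001,0,0,0,0]
    - [0.001,0,-0.0002,0,0,0,0]

```text
time: 24.15
tcp_pos: [0.4797, 0.0888, 0.1083]
tcp_rot: [[0.981, -0.194, -0.007], [-0.194, -0.981, -0.0], [-0.007, 0.002, -1.0]]
force: [-7.7, 1.1, -1.6]
gripper_width: -0.0003
```

send_rows:
  targets:
    - [0.0005,0,-0.0001,0,0,0,0]
    - [0.001,0,-0.0002,0,0,0,0]

```text
time: 24.4
tcp_pos: [0.4798, 0.0887, 0.1083]
tcp_rot: [[0.981, -0.194, -0.009], [-0.194, -0.981, -0.0], [-0.008, 0.002, -1.0]]
force: [-9.2, 1.7, -1.4]
gripper_width: 0.0001
```

send_rows:
  targets:
    - [0.0005,0,0,0,0,0,0]
    - [0.001,0,0,0,0,0,0]

```text
time: 24.65
tcp_pos: [0.4801, 0.0887, 0.1083]
tcp_rot: [[0.981, -0.194, -0.01], [-0.194, -0.981, -0.0], [-0.01, 0.002, -1.0]]
force: [-11.6, 2.5, 0.2]
gripper_width: -0.0
```

send_rows:
  targets:
    - [-0.003,0,0,0,0,0,0]
    - [-0.007,0,0,0,0,0,0]
    - [-0.02,0,0,0,0,0,0]
    - [-0.035,0,-0.01,0,0,0,0]
    - [-0.045,0,-0.05,0,0,0,0]
    - [-0.045,0,-0.1,0,0,0,0]
    - [-0.045,0,-0.12,0,0,0,0]
    - [-0.045,0,-0.12,0,0,0,0]

```text
time: 25.65
tcp_pos: [0.4417, 0.0973, 0.2326]
tcp_rot: [[0.981, -0.194, 0.006], [-0.194, -0.981, 0.001], [0.006, -0.002, -1.0]]
force: [-0.5, 0.7, 0.1]
gripper_width: -0.0002
```

Run:
```python
from h import *
goal(0,.108,.107,R1); c=check()
s=cam('side'); w=c['image']
def reds(c,im,box,z):
    hsv=cv2.cvtColor(im,cv2.COLOR_RGB2HSV); m=((hsv[...,0]<8)|(hsv[...,0]>172))&(hsv[...,1]>150)&(hsv[...,2]>80)
    n,l,st,ce=cv2.connectedComponentsWithStats(m.astype(np.uint8))
    for i in range(1,n):
        if st[i,4]>3: print(st[i],np.round(w2t(onplane(c,[ce[i]],z))*1000,1),np.round(w2t(onplane(c,[ce[i]],.086))*1000,1))
print('side');reds(s,s['image'],None,.101);print('wrist');reds(c,w,None,.115)
im=np.hstack([cv2.resize(s['image'][120:260,180:330],(395,369)),cv2.resize(w,(400,369))]); cv2.imwrite('pics/g.png',im[...,::-1])
```

```text
t 25.65 row [0.0381, 0.0015, 0.1258] [-0.11, -0.32, -0.0] F [-0.52  0.67  0.12] trk [0.0013 0.1468 0.2326]
knob 75 [[ -0.6  87.2 115. ]]
top blob 1563 x [-18.7  20.2] y [31.8 49.8]
side
[222 160   3   3   6] [[ 10.1 -10.  101. ]] [[  0.2 -21.2  86. ]]
[266 179  12  20 193] [[  0.2  87.  101. ]] [[-10.  79.  86.]]
[173 216  28  11  54] [[130.7  43.9 101. ]] [[124.8  34.5  86. ]]
wrist
[ 81   0  38  43 227] [[ 94.2  36.2 115. ]] [[105.2  32.9  86. ]]
[242  95  24  27 523] [[  1.3  87.6 115. ]] [[ 1.3 90.4 86. ]]
```

View pics/g.png

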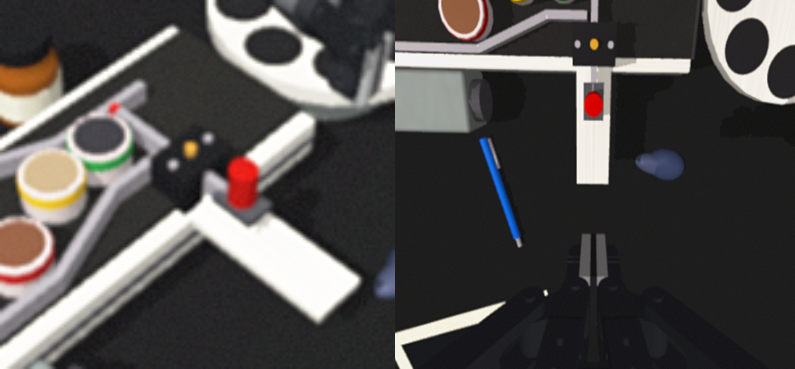

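The red tip is at the far rail, the knob reads y≈87 (about 90 after the 2–3 mm frame bias), and the push met a stiff stop. All cups stand upright and the robot is clear, so I'm handing in.

```bash
python3 -c "
from workcell import workorder,telemetry
s=telemetry.observe();print(s['time'],s['force']);print(workorder.close_job())"
```

```text
25.8 [ 0.26986546 -0.85883848  0.35102538]
the job is handed in; nothing more can be done
None
```

I pushed the caught cup (green) back to the queue side, pushed the shutter shut by its red knob, and handed the job in at 25.8 s.

- **Cup:** The highest measured force on it was about 9 N. It did not slip free by itself, so I pushed the last few millimetres with the tool raised and shifted towards the far rail, out of the blade's path. The blade then slid in behind it. The cup's rear edge ended about 7 mm or more past the gate line.
- **Shutter:** Pushing the knob took about 12 N at most. At the end it hardly moved as the force rose, so it was against its stop.
- **Last checks:** With the arm withdrawn, the knob stayed in place and the red tip sat at the far rail (side camera: x≈0, y≈-21 mm). The cups looked upright in the last pictures, and the arm never went near the jar, shell or pen. I did not measure these again at the end.
- **What disagreed:** The knob read y≈87 mm instead of 90. My track frame reads about 2–3 mm low in y throughout, which matches the cup and frame measurements. The wrist camera was also about 3 mm off in x. Forces were read only at the end of each short move, so I could have missed brief peaks in between.

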